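Snap the salt shaker into its rack clip and tug-test it

TASK

Bring the metal-capped salt shaker down to the spice rack's deck in front of the mouth of the empty spring clip and push it in until it snaps fully home on the clip's back plate, never pressing it on the plate with more than 25 N. Then check that it is retained: tug it by the cap straight back towards the mouth with a steady 8 N for one second, without pulling it out of the clip. Ease off and let go, leaving it clipped home and upright, with the pepper shaker, jar, bowls and tortilla press undisturbed.

Things in the scene. Friction and masses are not known exactly. Their poses are not given: they have to be found in the camera images.
- salt_shaker: Part to clip in: loose short clear-glass shaker with a metal-coloured twist cap, upright on the counter. A rigid cylinder 42 mm across all the way up, 100 mm tall: glass from 0 to 72 mm, knurled cap from 72 to 100 mm (the cap does not turn here). 0.13 to 0.27 kg. Origin: centre of its underside, z up its axis; yaw means nothing.
- clip: Empty spring-steel clip for a 42 mm body, fixed on the rack's rail. Origin: where the underside centre of a shaker stands when fully home, on the deck top. +y points from the mouth into the clip (push +y, tug -y), x along the rail, z up. Two sprung arms curl round the body, 49 to 63 mm above the deck, with rounded noses and lips flared to 53 mm across, 22 mm before the origin.
- clip_noses (a point): Midway between the two rounded noses, 33 mm apart, that retain a shaker, 13.5 mm in front (-y) of the clip origin, 56 mm above it. A shaker meets the lips about 27 mm before home; pushing then takes up to 10 or 11 N, most some 21 mm before home. From 12 mm before home the smooth noses draw it in by themselves, with 7 N or more; short of that it has no hold. Axes as the clip's.
- clip_plate: The clip's flat, hard steel back plate, 22 mm wide, 14 mm high, fixed. Origin: middle of its face, 21 mm in +y of the clip origin, 56 mm above it; a pushed body stops on it (the force climbs steeply). The noses hold a home shaker on it with some 3 N; a tug lifts it off above that and yields some 1 to 1.5 mm at 8 N; above about 11 N, some 4 mm out, the noses let it slip. Axes as the clip's.
- rack: Low wooden spice rack, fixed on the counter; axes as the clip's. Smooth deck, top 12 mm above the counter, y from -60 (open front) to +45 mm, x +-125 mm. Back rail y 34 to 45 mm, top 76 mm above the counter. End cheeks 10 mm thick at x = +-130 mm, 24 mm high, 64 mm behind y = 5 mm. Origin at counter level; the empty clip's origin is at x -55, y 10 mm; its twin at x +55 mm holds the pepper.
- pepper_shaker: Bystander: shaker of the same size with a black cap, loose but clipped home in the rack's other clip, 110 mm along the rail (+x of the clip) from the empty one. Origin: centre of its underside, z up.
- jar: Bystander: beige stoneware jar with swing-top wire latch, closed, 112 mm across (latch lever out to 64 mm from the axis), 159 mm tall, 1.1 kg, loose. Origin: centre of its underside, z up.
- bowls: Bystander: stack of three nested stainless steel bowls, 230 mm across the largest, 93 mm tall, loose. Origin: centre of the underside, z up.
- press: Bystander: aluminium tortilla press, closed, round plates 192 mm across, lever handle along x reaching 193 mm from the origin in +x, body 128 mm in -x, 76 mm high, loose, 1.7 kg. Origin: on the counter under the centre of the plates, z up.
Not all that is in view belongs to the job. Leave any green look-alike of the salt_shaker alone.

How it is judged:
By the outcome, as a careful person would: the job done as asked, in the order asked, and still so for the second after the job is handed in, with the robot touching nothing.
It also fails if it takes over 72 s, if anything falls off the work surface, if the arm or the gripper's body presses on something with over 40 N, if the wrist force passes 120 N, or if a joint passes its speed limit or range.

ROBOT

A 6-joint arm with a two-finger parallel gripper is mounted at the origin on the work surface. World frame = base frame: x ahead of the robot, y to its left, z up, the work surface at z = 0. Lengths are in mm, angles in rad, forces in N, time in s.
With the tool pointing down it reaches from about 275 to 975 mm from the base axis. Payload 8.4 kg.
Tool frame: the origin (TCP) lies on the centre line of the jaws, within the pads' length; the fingertips stand 17 mm ahead of it and the grasp point (between the pads) lies 2 mm behind it; z points along the fingers, y is the line along which they close (so a half turn about z gives the same grasp; the last joint's range is limited). The gripper opens to 92 mm and grips with 3 to 60 N. Pads are 20 mm wide; open, the fingers measure 128 mm over their backs; the gripper's body (75 mm by 189 mm) begins 69 mm behind the grasp point.
Start: joints at [1.109, 0.353, 1.633, -0, 1.155, -0.002], TCP at [277.355, 560.091, 231.583] pointing down, gripper open.
Joint ranges: [-2.63, 2.63], [-0.92, 2.1], [0.06, 2.66], [-1.3, 4.44], [0, 2.69], [-3.02, 3.02]. Speed limits (rad/s): [2.22, 2.22, 2.79, 3.14, 3.14, 3.14].

INTERFACE

Orientations are given as a rotation vector (axis times angle).
In Python, from workcell import manip, eyes gives the robot as it stands. Calls block until the motion is done:
- manip.reach(position, orientation): joint-space move of the TCP to a pose.
- manip.move_l(position, ori=None, feed=150): straight line of the TCP; ori=None keeps the orientation; feed is the mean speed in mm/s.
- manip.movej(angles): joint-space move.
- manip.command_gripper(opening, squeeze=None): finger opening in mm; squeeze is the grip in N (None keeps the last); returns when the fingers have stopped.
- manip.pause(seconds).
- manip.solve_ik(position, orientation): joint angles nearest the present ones, or None.
- eyes.grab_frame(name): name is "side" or "top"; returns a dict with "img" (420x560x3 uint8, red, green, blue), "range_z" (420x560 float32, mm along the optical axis (not along the pixel's ray), 0 where there is no reading), "fx", "fy", "cx", "cy" (pixels), "dist" ([k1, k2, p1, p2, k3] as OpenCV has them; the pictures are not rectified), "world_from_camera" (4x4, takes a point from camera to world coordinates). Camera axes: x right, y down, z forward; pixel columns grow to the right and rows downward; lengths in mm; the calibration is good to about 2 mm. A picture is of the moment at which its call begins.
A pose or a line that the arm cannot do raises manip.PlanningError and nothing moves.
- manip.sign_off(): hands the job in; it is judged then, once.
Readings, each from a call of its own:
- manip.get_time_s(): time.
- manip.get_qpos(): joint angles.
- manip.get_dq(): joint speeds.
- manip.get_joint_torque(): joint torques, N m.
- manip.get_ee_pos(): TCP position.
- manip.get_orientation(): TCP orientation.
- manip.get_ft_force(): force on the tool from outside, world axes, zero at the start.
- manip.get_wrist_torque(): the same for the moment, N m.
- manip.get_finger_gap(): finger opening in mm.
- manip.get_finger_force(): force on a finger pad.
Only numpy, scipy, OpenCV 4.12 (cv2) and the standard library are available. Lean on these libraries where they do the work, as an engineer would, in place of code of your own. Each camera call takes 0.05 s, during which the arm holds its last target. There are 200 camera calls.

## Working session

There is one attempt and no reset: what is moved stays moved. The work goes in short steps, each a Python script; the robot and the scene stay as the last script left them, time stands still between calls to the robot, and variables do not carry over. Pictures are saved under pics/ and viewed, at most 10 in all, crops included, and the job is handed in when it is done.

```bash
mkdir -p pics; ls; python3 - <<'E'
from workcell import manip, eyes
import cv2,numpy as np
for n in("side","top"):
    f=eyes.grab_frame(n); np.savez(f"pics/{n}0.npz",**f)
    cv2.imwrite(f"pics/{n}0.png",cv2.resize(f["img"][:,:,::-1],(800,600)))
    print(n,f["fx"],f["fy"],f["cx"],f["cy"],f["dist"],np.round(f["world_from_camera"],3).tolist())
print(manip.get_time_s(),manip.get_orientation(),manip.get_ft_force())
E
```

```text
pics
side 380.96927593895714 380.96927593895714 279.92278671403454 206.39184386461594 [-0.0399218  0.         0.         0.         0.       ] [[0.943, -0.236, 0.236, 354.694], [-0.333, -0.662, 0.671, -712.181], [-0.002, -0.711, -0.703, 805.137], [0.0, 0.0, 0.0, 1.0]]
top 522.7169706423549 522.7169706423549 280.19604506390965 203.30419779312092 [0.06744679 0.         0.         0.         0.        ] [[-0.004, -0.993, 0.119, 393.574], [-1.0, 0.003, -0.004, 17.146], [0.003, -0.119, -0.993, 1702.995], [0.0, 0.0, 0.0, 1.0]]
0.1 [-7.15780365e-01 -3.05870364e+00  1.85213163e-03] [-0.98534405 -0.19149981  0.4800889 ]
```

View pics/side0.png

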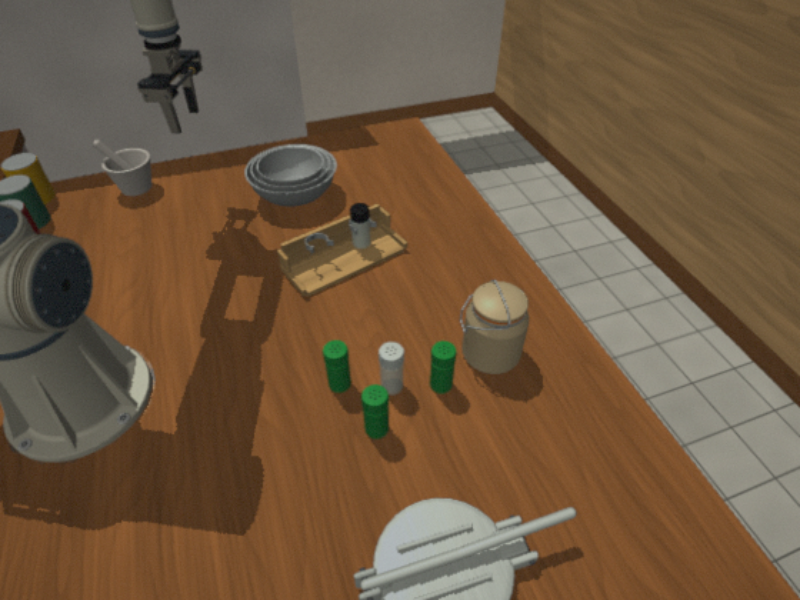

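View pics/top0.png

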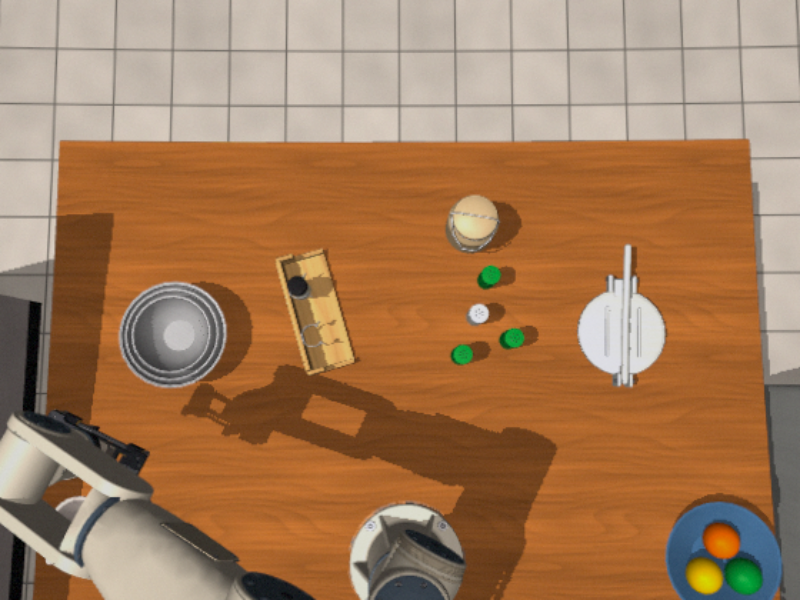

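```bash
cat > h.py <<'E'
import numpy as np,cv2
from workcell import manip,eyes
def K(f): return np.array([[f["fx"],0,f["cx"]],[0,f["fy"],f["cy"]],[0,0,1.]])
def cloud(f):
    h,w=f["range_z"].shape; u,v=np.meshgrid(np.arange(w),np.arange(h))
    p=cv2.undistortPoints(np.stack([u,v],-1).reshape(-1,1,2).astype(float),K(f),np.array(f["dist"])).reshape(h,w,2)
    z=f["range_z"][...,None]; c=np.concatenate([p*z,z],-1); T=f["world_from_camera"]
    P=c@T[:3,:3].T+T[:3,3]; P[f["range_z"]==0]=np.nan
    return P
def onplane(f,uv,z):
    uv=np.atleast_2d(uv).astype(float)
    p=cv2.undistortPoints(uv.reshape(-1,1,2),K(f),np.array(f["dist"])).reshape(-1,2); T=f["world_from_camera"]
    d=np.c_[p,np.ones(len(p))]@T[:3,:3].T; o=T[:3,3]
    return o+d*((z-o[2])/d[:,2])[:,None]
def project(f,P):
    T=np.linalg.inv(f["world_from_camera"]); 
    return cv2.projectPoints(np.atleast_2d(P).astype(float),cv2.Rodrigues(T[:3,:3])[0],T[:3,3],K(f),np.array(f["dist"]))[0].reshape(-1,2)
E
python3 - <<'E'
from h import *
t=dict(np.load("pics/top0.npz")); s=dict(np.load("pics/side0.npz")); k=1.42857
for nm,p in dict(salt=(479,313),g1=(490,274),g2=(514,337),g3=(462,354),pepper=(298,286)).items():
    print(nm,onplane(t,np.array(p)/k,112 if nm=="pepper" else 100).round(1))
for n,f in(("top",t),("side",s)):
    P=cloud(f); x,y,z=P[...,0],P[...,1],P[...,2]
    # anything small: table plane check and clusters
    m=(x>350)&(x<700)&(y>50)&(y<330)
    print(n,"table z",np.nanmedian(z[m]))
    mm=(m&(z>7)&(z<100)).astype(np.uint8); nl,lab,st,_=cv2.connectedComponentsWithStats(mm)
    i=1+np.argmax(st[1:,4]); 
    for j in range(1,nl):
        if st[j,4]>300:
            q=P[lab==j][:,:2].astype(np.float32); r=cv2.minAreaRect(q); print(st[j],r,cv2.boxPoints(r).round(0).tolist())
    # salt top
    m=(np.abs(z-100)<8)&(x>300)&(x<800)&(y>-350)&(y<0)
    nl,lab,st,_=cv2.connectedComponentsWithStats(m.astype(np.uint8))
    for j in range(1,nl):
        if st[j,4]>15: print("tops",st[j],P[lab==j].mean(0).round(1),f["img"][lab==j].mean(0).round())
c=[t["img"][140:280,180:390],]
a=cv2.resize(t["img"][190:260,300:380],(400,350),interpolation=cv2.INTER_CUBIC)
b=cv2.resize(t["img"][165:270,185:260],(250,350),interpolation=cv2.INTER_CUBIC)
cv2.imwrite("pics/crop.png",np.hstack([a,b])[:,:,::-1])
E
```

```text
salt [[ 536.  -158.3  100. ]]
g1 [[ 620.7 -183.5  100. ]]
g2 [[ 484.1 -232.3  100. ]]
g3 [[ 448.1 -120.5  100. ]]
pepper [[594.4 230.3 112. ]]
top table z 2.6172042499348436
[ 193  174   56   89 2567] ((554.981201171875, 206.06198120117188), (284.471435546875, 116.98680877685547), 16.408601760864258) [[402.0, 222.0], [435.0, 110.0], [708.0, 190.0], [675.0, 302.0]]
tops [321 169  18   5  32] [ 685.4 -139.8  101.8] [131. 114.  90.]
tops [337 186  14  14 143] [ 619.7 -184.3  100.3] [ 18. 147.  54.]
tops [328 213  14  14 143] [ 535.7 -157.3   99.7] [208. 207. 208.]
tops [353 230  14  14 143] [ 483.6 -232.1   99.9] [ 20. 147.  54.]
tops [317 241  14  14 144] [ 448.6 -122.1   99.9] [ 24. 150.  56.]
side table z 2.066217628561617
[ 195  143   90   65 3052] ((543.92236328125, 202.28529357910156), (268.1661376953125, 109.6843490600586), 16.80563735961914) [[400.0, 216.0], [431.0, 111.0], [688.0, 189.0], [656.0, 294.0]]
tops [325 216   7  16  32] [ 679.2 -141.5  103.1] [112.  99.  77.]
tops [328 226  42  15 195] [ 715.1 -190.4  100.5] [98. 88. 67.]
tops [225 238  18  16 213] [ 443.7 -124.7   98.4] [ 42. 114.  54.]
tops [265 239  18  16 212] [ 530.6 -160.    98.5] [158. 162. 152.]
tops [302 239  17  15 212] [ 614.3 -187.6   98.6] [ 36. 111.  50.]
tops [252 269  20  18 261] [ 478.3 -234.9   98.4] [ 41. 115.  55.]
```

View pics/crop.png

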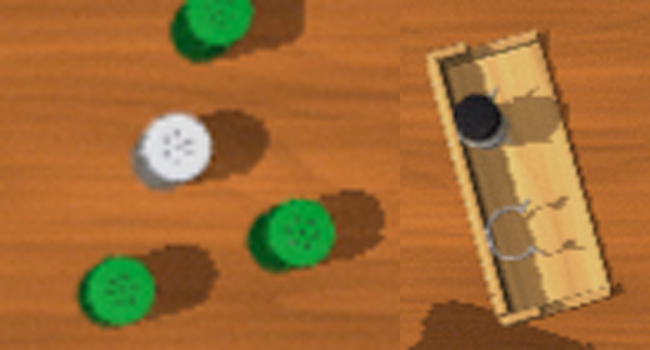

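Three green look-alikes at crop (215,15), (300,232) and (118,290). The white/metal-capped shaker at (178,147), world ≈(536,-158), is the only one that fits, so it is the salt. The empty clip is at crop (512,232), with the mouth facing right. Next I fit the rack pose.

```bash
python3 - <<'E'
from h import *
fs={n:dict(np.load(f"pics/{n}0.npz")) for n in("top","side")}
tiles=[]
for n,f in fs.items():
    P=cloud(f); x,y,z=P[...,0],P[...,1],P[...,2]
    m=(x>350)&(x<720)&(y>50)&(y<330)
    c=P[m&(np.abs(z-112)<6)&(f["img"].max(-1)<70)]; c=c[np.abs(c[:,2]-112)<4]
    r=P[m&(np.abs(z-76)<5)]; v=cv2.fitLine(r[:,:2].astype(np.float32),cv2.DIST_HUBER,0,.01,.01).ravel()
    print(n,"pepper",c.mean(0).round(1),len(c),"rail",v.round(3),np.degrees(np.arctan2(v[1],v[0])).round(2),len(r))
    d=P[m&(np.abs(z-13)<6)]; print("deckrect",cv2.minAreaRect(d[:,:2].astype(np.float32)))
    if n=="top": pep=c.mean(0)
    th=np.radians(16.5); ex=np.array([np.cos(th),np.sin(th),0]); ey=np.array([-np.sin(th),np.cos(th),0])
    clip=np.array([pep[0],pep[1],12])-110*ex
    W=lambda a,b,h:clip+a*ex+b*ey+[0,0,h]
    pts=[W(-26.5,-22,56),W(26.5,-22,56),W(0,21,56),W(0,0,0),W(55-135,-70,0),W(55+135,-70,0),W(-80,35,64),W(190,35,64)]
    u0,v0,w=(175,160,100) if n=="top" else (185,130,110)
    h=int(w*1.1) if n=="top" else 85
    im=cv2.resize(f["img"][v0:v0+h,u0:u0+w],None,fx=4,fy=4,interpolation=cv2.INTER_CUBIC).copy()
    for q in project(f,np.array(pts)): cv2.drawMarker(im,tuple(((q-[u0,v0]+.5)*4).astype(int).tolist()),(255,0,255),cv2.MARKER_CROSS,9,1)
    tiles.append(im); print("clip",clip.round(1))
H=max(i.shape[0] for i in tiles); tiles=[cv2.copyMakeBorder(i,0,H-i.shape[0],0,0,0) for i in tiles]
o=np.hstack(tiles); k=min(800/o.shape[1],600/o.shape[0]); cv2.imwrite("pics/ov.png",cv2.resize(o,None,fx=k,fy=k)[:,:,::-1])
E
```

```text
top pepper [596.2 233.5 112.2] 107 rail [9.59000e-01 2.83000e-01 5.34993e+02 2.44640e+02] 16.45 291
deckrect ((534.134521484375, 190.201416015625), (279.50799560546875, 366.94342041015625), 89.962158203125)
clip [490.7 202.3  12. ]
side pepper [591.  230.6 111.2] 89 rail [9.61000e-01 2.78000e-01 5.01170e+02 2.33189e+02] 16.14 271
deckrect ((544.4044799804688, 198.5594482421875), (266.9347839355469, 102.27213287353516), 16.805635452270508)
clip [490.7 202.3  12. ]
```

View pics/ov.png

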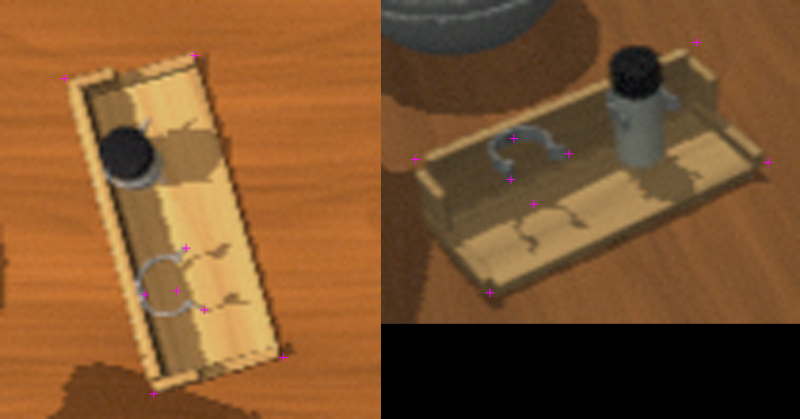

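Both overlays agree on yaw (~16.4°). The clip position is still uncertain by about 4 mm. I'll centre the gripper on the salt in two directions, which also measures the camera bias, then grasp and lift.

```bash
cat >> h.py <<'E'
from scipy.spatial.transform import Rotation as Rn
TH=np.radians(16.4)
ex=np.array([np.cos(TH),np.sin(TH),0]); ey=np.array([-np.sin(TH),np.cos(TH),0])
def ori(yv):
    z=np.array([0,0,-1.]); return Rn.from_matrix(np.c_[np.cross(yv,z),yv,z]).as_rotvec()
E
python3 - <<'E'
from h import *
for p in ([536,-157,180],[490,202,180]):
    for nm,v in dict(px=ex,mx=-ex,py=ey,my=-ey).items():
        q=manip.solve_ik(p,ori(v)); print(p,nm,None if q is None else np.round(q,2))
E
```

```text
[536, -157, 180] px [-0.29  0.31  1.83 -0.    1.01 -0.57]
[536, -157, 180] mx [-0.29  0.31  1.83 -0.    1.01  2.57]
[536, -157, 180] py [-0.29  0.31  1.83 -0.    1.01 -2.14]
[536, -157, 180] my [-0.29  0.31  1.83 -0.    1.01  1.  ]
[490, 202, 180] px [ 0.39  0.26  1.89 -0.    0.99  0.1 ]
[490, 202, 180] mx None
[490, 202, 180] py [ 0.39  0.26  1.89 -0.    0.99 -1.47]
[490, 202, 180] my [ 0.39  0.26  1.89 -0.    0.99  1.67]
```

```bash
python3 - <<'E'
from h import *
p=np.array([535.7,-157.3,0])
manip.command_gripper(62)
manip.reach(p+[0,0,190],ori(ex)); print(manip.get_time_s())
manip.move_l(p+[0,0,86],feed=120)
manip.command_gripper(30,4); print("A",manip.get_finger_gap(),manip.get_ft_force())
manip.command_gripper(62)
manip.move_l(p+[0,0,125],feed=120); manip.reach(p+[0,0,125],ori(-ey)); manip.move_l(p+[0,0,86],feed=120)
manip.command_gripper(30,4); print("B",manip.get_finger_gap(),manip.get_ft_force(),manip.get_ee_pos())
manip.command_gripper(62); manip.move_l(p+[0,0,150],feed=150)
q=np.array(manip.get_qpos()); q2=q.copy(); q2[0]+=0.6; manip.movej(q2)
fs={n:eyes.grab_frame(n) for n in("top","side")}
for n,f in fs.items():
    np.savez(f"pics/{n}1.npz",**f)
    P=cloud(f); x,y,z=P.transpose(2,0,1)
    m=(np.abs(z-100)<4)&(abs(x-535)<40)&(abs(y+157)<40); print(n,P[m].mean(0),m.sum())
f=fs["top"];m=(np.abs(cloud(f)-[535,-157,100])<[40,40,8]).all(-1); print(manip.get_time_s())
manip.movej(q); print(manip.get_time_s())
E
```

```text
3.4
A 41.88802812877987 [-1.58951279 -0.1638099   5.27080544]
B 41.771242520939076 [-0.54445297  0.69729633  4.31504588] [ 536.15919073 -157.36785081   86.62729574]
top [ 535.40721876 -157.28067196   99.95646506] 110
side [ 530.96569943 -158.89936148   99.02039617] 187
10.525
11.775
```

```bash
python3 - <<'E'
from h import *
p=np.array([535.7,-157.3,0]); clip=np.array([490.7,202.4,12]); pre=clip-42*ey
manip.move_l(p+[0,0,86],feed=120)
manip.command_gripper(30,40); print(manip.get_finger_gap(),manip.get_finger_force())
manip.move_l(p+[0,0,206],feed=150)
manip.reach(pre+[0,0,86+60],ori(-ey))
manip.pause(.2); print("tare",manip.get_ft_force(),manip.get_wrist_torque(),manip.get_ee_pos()-pre)
manip.move_l(pre+[0,0,86+5],feed=100); manip.pause(.2); print(manip.get_ft_force(),manip.get_ee_pos()-pre)
fs={n:eyes.grab_frame(n) for n in("top","side")}
for n,f in fs.items(): np.savez(f"pics/{n}2.npz",**f)
print(manip.get_time_s())
f=fs["side"]; a=cv2.resize(f["img"][120:220,180:310],(780,600),interpolation=cv2.INTER_CUBIC)
cv2.imwrite("pics/pre.png",a[:,:,::-1])
E
```

```text
41.33528193730716 40.001575984060764
tare [-0.52626792 -0.69243232 -2.04124298] [0.0081929  0.14960313 0.07568115] [  0.50879352  -0.93360369 146.17003499]
[-0.51491481 -1.33438632 -1.73031839] [ 0.47723619  0.14676514 91.67269145]
16.2833
```

View pics/pre.png

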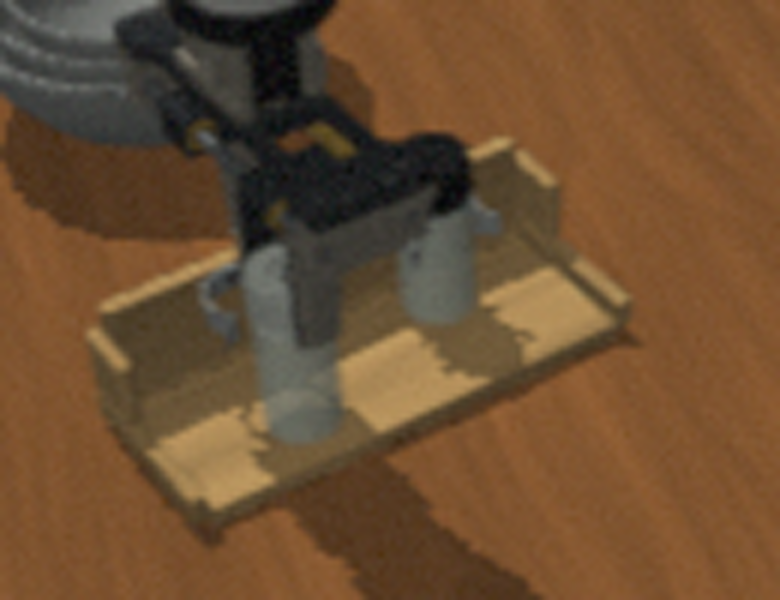

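The held salt (base ≈(302,415) in the crop) is in front of the empty clip, and the pepper base is ≈(438,300). I check the offset between them, then lower and insert under force watch.

```bash
python3 - <<'E'
from h import *
f=dict(np.load("pics/side2.npz"))
a=onplane(f,np.array([302,415])/6+[180,120],17.5)[0]; b=onplane(f,np.array([438,300])/6+[180,120],12)[0]
print(a,b,"rel",(a-b)@ex,(a-b)@ey)
# lower to the deck
clip=np.array([490.7,202.4,12]); pre=clip-42*ey; t0=np.array(manip.get_ft_force())
h=91
while h>84.5:
    h-=.4; manip.move_l(pre+[0,0,h],feed=20); F=np.array(manip.get_ft_force())-t0
    if F[2]>2: break
print("deck",h,F,manip.get_ee_pos()-pre,manip.get_time_s())
E
```

```text
[499.72991185 162.91830543  17.5       ] [593.96088695 235.40990561  12.        ] rel -110.86447524826704 -42.936894295683764
deck 86.19999999999993 [-3.34913806 -0.26656873  6.48983571] [ 0.21419874  0.08922088 86.64531953] 19.2833
```

```bash
cat > ins.py <<'E'
from h import *
clip=np.array([490.7,202.4,12]); z=86.5
def go(s,feed): manip.move_l(clip+s*ey+[0,0,z],feed=feed)
manip.move_l(clip-42*ey+[0,0,z],feed=20); manip.pause(.1)
t0=np.array([-.515,-1.0,-1.9])
def rd():
    F=np.array(manip.get_ft_force())-t0; p=np.array(manip.get_ee_pos())-clip
    return -F@ey,F@ex,F[2],p@ey,p@ex
print(np.round(rd(),2)); go(-31,40); s=-31; peak=0
while s<4:
    s+=1 if s<-9 else (.5 if s<-4 else .25)
    go(s,15 if s<-9 else 8); r=rd(); peak=max(peak,r[0]); print(round(s,2),np.round(r,2))
    if s>-9 and r[0]>7: print("home?"); break
    if r[0]>17 or abs(r[1])>9 or abs(r[2])>12: print("abort"); break
print(peak,manip.get_time_s(),manip.get_finger_gap())
E
python3 ins.py
```

```text
[ -1.5    0.12   4.92 -42.     0.14]
-30 [ -1.64   1.14   6.68 -29.95   0.22]
-29 [  1.42   0.49   7.4  -29.18   0.18]
-28 [  0.71  -0.41   7.46 -28.26   0.16]
-27 [  0.47   0.75   6.99 -27.28   0.14]
-26 [  1.23   1.04   6.88 -26.31   0.14]
-25 [  1.41   0.7    7.19 -25.38   0.22]
-24 [  3.16   0.54   5.93 -24.59   0.29]
-23 [  3.87   2.29   6.58 -23.78   0.29]
-22 [  4.5    0.65   8.09 -22.91   0.33]
-21 [  5.99   1.29   7.49 -22.08   0.35]
-20 [  6.59   2.33   6.91 -21.18   0.33]
-19 [  8.18   1.08   7.53 -20.24   0.34]
-18 [  7.88   2.63   6.8  -19.32   0.33]
-17 [  6.83   1.19   6.93 -18.32   0.37]
-16 [  7.87   1.38   7.25 -17.33   0.35]
-15 [  6.56   1.44   7.43 -16.23   0.32]
-14 [  5.79   1.34   6.84 -15.07   0.32]
-13 [  2.93   1.05   6.86 -13.84   0.38]
-12 [  3.46   1.96   7.18 -12.66   0.35]
-11 [  1.53   1.93   7.36 -11.21   0.36]
-10 [-0.01  2.63  7.84 -9.74  0.32]
-9 [-1.17  2.22  7.89 -8.5   0.34]
-8.5 [-0.44  1.13  6.53 -8.05  0.31]
-8.0 [-1.62  1.72  7.49 -7.49  0.32]
-7.5 [-2.26  2.26  6.83 -6.84  0.35]
-7.0 [-2.72  2.1   7.39 -6.19  0.36]
-6.5 [-5.11  1.63  6.76 
[... 555 characters left out ...]
7.19 -0.86  0.31]
-1.25 [-4.37  1.91  7.62 -0.64  0.31]
-1.0 [-4.03  2.94  7.5  -0.41  0.32]
-0.75 [-3.61  2.79  6.05 -0.21  0.34]
-0.5 [-3.21  2.22  7.22 -0.01  0.3 ]
-0.25 [-2.42  3.09  6.96  0.18  0.3 ]
0.0 [-3.14  2.54  6.74  0.39  0.31]
0.25 [-2.53  2.96  7.35  0.57  0.31]
0.5 [-1.12  2.79  7.09  0.75  0.31]
0.75 [-1.51  2.96  7.54  0.97  0.32]
1.0 [-0.82  2.65  6.64  1.14  0.27]
1.25 [-0.06  3.21  7.8   1.31  0.27]
1.5 [-0.13  2.87  7.12  1.49  0.25]
1.75 [0.72 2.33 7.76 1.66 0.24]
2.0 [1.41 2.62 7.12 1.7  0.27]
2.25 [2.92 3.79 7.14 1.73 0.25]
2.5 [4.34 2.15 9.   1.77 0.25]
2.75 [6.39 3.26 6.97 1.84 0.27]
3.0 [7.4  3.36 8.88 1.84 0.24]
home?
8.182978000191687 35.0833 41.218965594240615
```

Home: the force dipped as the noses drew it in, then the TCP stopped at +1.8 mm with about 7.5 N on the plate. Next I ease the deck pressure, tug at 8 N for just over 1 s, and ease off.

```bash
cat > tug.py <<'E'
from h import *
clip=np.array([490.7,202.4,12]); t0=np.array([-.6,-.75,-1.9])
def rd(n=6):
    a=[]
    for _ in range(n): a.append(np.array(manip.get_ft_force())-t0); manip.pause(.012)
    F=np.mean(a,0); p=np.array(manip.get_ee_pos())-clip
    return F@ey,F@ex,F[2],p@ey,p[2]     # F@ey>0 : pulling
z=86.5; s=3.0
def go(feed=8): manip.move_l(clip+s*ey+[0,0,z],feed=feed)
s=2.4; go()
for _ in range(4):
    r=rd(); print("z",z,np.round(r,2))
    if r[2]<2.5: break
    z+=.2; go()
t1=None
for i in range(60):
    r=rd(); t=manip.get_time_s(); print(round(t,2),round(s,2),np.round(r,2))
    if r[3]<-1.0: print("slipping"); s+=1; go(); break
    if t1 is None and abs(r[0]-8)<.35: t1=t
    if t1 and t-t1>1.35: break
    e=8-r[0]
    if t1 is None or abs(e)>.45: s-=float(np.clip(e*(.15 if t1 is None else .06),-.2,.25)); go()
    else: manip.pause(.05)
print("ease")
for _ in range(12):
    s+=.25; go(12); r=rd(3)
    if r[0]<.5: break
print(round(s,2),np.round(r,2),z,manip.get_time_s())
E
python3 tug.py
```

```text
z 86.5 [-4.18  3.    7.59  1.75 86.61]
z 86.7 [-3.75  3.61  5.52  1.76 86.65]
z 86.9 [-3.5   4.41  3.44  1.74 86.66]
z 87.10000000000001 [-3.42  4.44  1.29  1.75 86.69]
36.33 2.4 [-3.58  4.6   1.16  1.75 86.7 ]
36.63 2.15 [-2.89  4.72 -0.4   1.73 86.69]
36.93 1.9 [-2.59  5.56 -1.65  1.71 86.74]
37.23 1.65 [-1.49  4.97 -2.02  1.69 86.88]
37.53 1.4 [ 1.36  3.74 -1.47  1.6  87.05]
37.83 1.15 [ 3.18  3.28 -0.19  1.42 87.2 ]
38.13 0.9 [ 4.24  3.96  0.43  1.04 87.17]
38.43 0.65 [ 4.8   3.84  0.59  0.79 87.15]
38.73 0.4 [ 5.360e+00  3.430e+00 -1.000e-02  6.300e-01  8.718e+01]
39.03 0.15 [ 5.600e+00  3.640e+00 -4.000e-02  4.600e-01  8.713e+01]
39.33 -0.1 [ 6.64  3.7   0.15  0.32 87.18]
39.63 -0.3 [ 7.17  3.62  0.15  0.18 87.15]
39.93 -0.43 [ 7.2   3.78 -0.3   0.12 87.16]
40.23 -0.55 [7.130e+00 3.360e+00 3.400e-01 6.000e-02 8.718e+01]
40.53 -0.68 [ 7.520e+00  3.870e+00  1.500e-01 -4.000e-02  8.716e+01]
40.83 -0.75 [ 8.040e+00  3.380e+00  3.300e-01 -3.000e-02  8.717e+01]
40.93 -0.75 [ 8.280e+00  3.800e+00 -2.900e-01 -7.000e-02  8.716e+01]
41.03 -0.75 [ 7.730e+00  3.710e+00 -7.000e-02 -5.000e-0
[... 208 characters left out ...]
  8.716e+01]
41.43 -0.75 [ 8.280e+00  3.770e+00  3.000e-01 -5.000e-02  8.717e+01]
41.53 -0.75 [ 7.820e+00  3.370e+00  3.500e-01 -7.000e-02  8.717e+01]
41.63 -0.75 [ 8.290e+00  3.650e+00  3.200e-01 -7.000e-02  8.717e+01]
41.73 -0.75 [ 8.170e+00  3.560e+00  1.600e-01 -8.000e-02  8.716e+01]
41.83 -0.75 [ 8.150e+00  3.450e+00  1.600e-01 -7.000e-02  8.717e+01]
41.93 -0.75 [ 8.180e+00  3.480e+00 -2.800e-01 -5.000e-02  8.718e+01]
42.03 -0.75 [ 8.050e+00  3.640e+00 -1.400e-01 -7.000e-02  8.718e+01]
42.13 -0.75 [ 7.810e+00  3.690e+00 -2.400e-01 -7.000e-02  8.716e+01]
42.23 -0.75 [ 7.960e+00  3.530e+00  3.800e-01 -5.000e-02  8.718e+01]
ease
2.0 [-1.76  3.42  1.07  1.69 87.1 ] 87.10000000000001 45.2583
```

```bash
python3 - <<'E'
from h import *
clip=np.array([490.7,202.4,12]); t0=np.array([-.6,-.75,-1.9])
rd=lambda:[round(float((np.array(manip.get_ft_force())-t0)@v),2) for v in(ex,ey,[0,0,1])]
for k in (.15,.3,.45):
    manip.move_l(clip+1.9*ey+k*ex+[0,0,87.1-k],feed=10); print(rd(),manip.get_ee_pos()-clip)
manip.command_gripper(56); print(manip.get_finger_gap(),rd())
p=np.array(manip.get_ee_pos()); manip.move_l(p+[0,0,30],feed=60); manip.move_l(p+[0,0,150],feed=200)
q=np.array(manip.get_qpos()); q[0]-=.8; manip.movej(q)
fs={n:eyes.grab_frame(n) for n in("top","side")}; print(manip.get_time_s())
for n,f in fs.items():
    P=cloud(f); x,y,z=P.transpose(2,0,1)
    for nm,c in dict(salt=(492,202),pep=(596,233)).items():
        m=(np.abs(z-112)<4)&(np.hypot(x-c[0],y-c[1])<35); print(n,nm,P[m].mean(0).round(1),m.sum())
a=cv2.resize(fs["side"]["img"][120:220,180:280],(450,450),interpolation=cv2.INTER_CUBIC); b=cv2.resize(fs["top"]["img"][160:270,170:260],(350,428),interpolation=cv2.INTER_CUBIC)
b=cv2.copyMakeBorder(b,0,22,0,0,0); cv2.imwrite("pics/end.png",np.hstack([a,b])[:,:,::-1])
E
```

```text
[2.69, -2.61, 2.3] [-0.47090454  1.62696847 86.96618417]
[2.11, -3.18, 2.82] [-0.35833786  1.68995125 86.82299567]
[1.34, -3.12, 4.83] [-0.24363094  1.7323168  86.65101438]
55.91692376686789 [1.42, 0.33, 2.82]
49.45
top salt [490.7 202.6 112. ] 109
top pep [596.8 233.9 112. ] 101
side salt [487.2 201.2 111.6] 96
side pep [nan nan nan] 0<stdin>:13: RuntimeWarning: Mean of empty slice.
  ret = um.true_divide(
```

View pics/end.png

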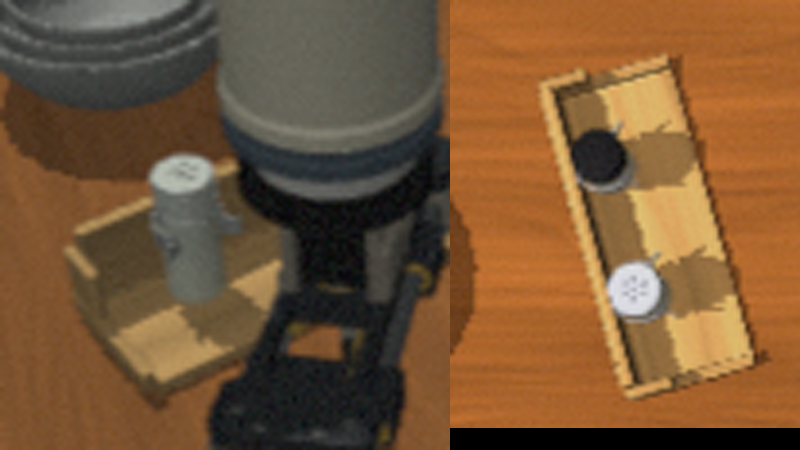

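The salt (side (185,230), top (637,290)) stands upright in its clip, at the same depth as the pepper at (600,158). The pepper hasn't moved and the arm is clear.

```bash
python3 -c "
from workcell import manip
print(manip.sign_off())"
```

```text
the job is handed in; nothing more can be done
None
```

The salt shaker is clipped home and upright: I pressed it on the plate with about 7.5 N, it held an 8 N tug for 1.4 s, and I let go and handed in at about 49.5 s with the pepper unmoved; the arm went nowhere near the jar, bowls and press, though I did not re-measure them.

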